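# Press a note pad in a ball-knob padding press

## Robot

A 6-joint arm with a two-finger parallel gripper is mounted at the origin on a cart in front of the work surface, level with it; the furniture and walls round the work are solid. World frame = base frame: x ahead of the robot, y to its left, z up, the work surface at z = 0. Lengths are in mm, angles in rad, forces in N, time in s.
With the tool pointing down it reaches from about 275 to 750 mm from the base axis. Payload 10.2 kg.
Tool frame: the origin (TCP) lies at the very end of the fingers, on their centre line; the grasp point (between the pads) lies 19 mm behind it; z points along the fingers, y is the line along which they close (so a half turn about z gives the same grasp; the last joint's range is limited). The gripper opens to 85 mm and grips with 20 to 120 N. Pads are 22 mm wide; open, the fingers measure 114 mm over their backs; the gripper's body (76 mm by 85 mm) begins 54 mm behind the grasp point. The pads swing forward as they close: fully open they stand 13 mm farther back than shut.
Start: joints at [-1.37, 0.313, 1.498, -0, 1.331, -0.223], TCP at [215.883, -478.566, 231.294] pointing down, gripper open.
Joint ranges: [-2.94, 2.94], [-0.97, 2.17], [0.19, 2.56], [-1.23, 4.37], [0.02, 3.11], [-2.88, 2.88]. Speed limits (rad/s): [2.39, 2.39, 3.01, 3.14, 3.14, 3.14].

## Interface

Orientations are given as a unit quaternion [w, x, y, z].
In Python, from rig import ctrl, vision gives the robot as it stands. The module is installed in compiled form; this text tells all that it offers.
- The arm moves only by the tool play_rows, never from a script. Its arguments are lists of equal length, an entry for each row: "translation": the shift along the tool's x, y, z in m, a list of three; "rotation": the turn, a rotation vector about the tool's x, y, z in rad, a list of three; "gripper": the gripper's target within -1 to 1 (shut at 1, half-way at 0, fully open at -1). A call has 1 to 10 rows; each row is the pose to reach, as a shift and turn from the pose commanded when the call began, along the tool's axes at that moment; what a row does not reach only later rows make up. A row lasts 1/8 s, in which the tool goes at most 62.5 mm and 10.7 degrees, less where a joint would pass 70% of its speed; a pose out of reach is approached as far as the arm can. A call with a gripper value outside its range is refused whole. The fingers move at their own pace and stop on an object; "force" is the grip in N (left out, the last holds). Time passes only in rows, so rows that repeat a pose let the fingers close. It gives the time, the measured TCP pose, the force, the opening and the grip force at its end, in the units of the state.
- ctrl.sense(): the state, without advancing time (a new reading comes with each control period).
- vision.capture(name): name is "scene" or "top" or "wrist"; returns a dict with "pixels" (420x560x3 uint8, red, green, blue), "vfov" (degrees; the focal length in pixels is half the picture's height over the tangent of half this angle, whatever the lens; pixels are square), "cx", "cy" (the principal point, pixels), "rvec" (rotation vector, rad) and "tvec" (3), from world to camera coordinates, as OpenCV has them; the wrist camera has in their place "mount" (4x4, takes a point from camera to tool coordinates, whose origin is the TCP and whose axes are the flange's). Camera axes: x right, y down, z forward; pixel columns grow to the right and rows downward; lengths in mm; the calibration is good to about 2 mm. A picture is of the moment at which its call begins: read the wrist's pose just before it. There is no depth.
- ctrl.finish_job(): hands the job in; it is judged then, once.
The state is a dict: "time_s": time; "joints": joint angles; "dq": joint speeds; "tau": joint torques, N m; "eef_pos": TCP position; "ee_rot": TCP orientation; "force": force on the tool from outside, world axes, zero at the start; "wrist_torque": the same for the moment, N m; "grip_width": opening from 0.0 (shut) to 1.0 (fully open); "grip_force": force on a finger pad.
Only numpy, scipy, OpenCV 4.12 (cv2) and the standard library are available. Lean on these libraries where they do the work, as an engineer would, in place of code of your own. Each camera call takes 0.05 s, during which the arm holds its last target. There are 200 camera calls.

## Task

The note pad's freshly glued edge needs pressing. Push the tray with the pad fully home under the press, then turn the smooth red ball clockwise until the foot presses the pad with about 15 N (never more than 25 N), and leave it clamped. Leave the other things on the desk alone.

Things in the scene. Friction and masses are not known exactly. Their poses are not given: they have to be found in the camera images.
- press: Grey press fixed to the desk. Origin on the desk below the ball's axis; +x to its closed back (end stop), -x to its open front, z up. Base 185 x 150 mm, 12 thick, x = -120 to +65. Two rails along x guide the tray. Columns at x = 0, y = +-67 carry a blue crossbar (42 mm in x, 165 in y), its top 113 mm above the desk.
- tray: Loose white tray, 100 x 100 mm, 6 mm floor, 5 mm rim round the pad, 0.25 kg; slides along the press's x between the rails (2 mm play) to the end stop. Origin: underside, below the pad's middle; axes as the press. Starts 35 to 65 mm out (-x); fully home its origin is within 1 mm of the press's origin in x, 12 mm above the desk.
- tab (a point): Middle of the top edge of the tray's upright orange tab (8 mm thick in x, 50 wide in y, from 12 to 46 mm above the desk), on a 30 mm wide neck, 109 mm in front (-x) of the tray's origin. Push its front face towards +x, or pinch it across its 8 mm.
- note_pad: Pad of yellow notes, 76 x 76 x 10 mm, lying loose in the tray's recess; origin at the centre of its underside, 18 mm above the desk.
- ball_center (a point): Centre of the smooth red ball, 46 mm in diameter, 158 mm above the desk on a 16 mm steel stem over the crossbar; a white line runs from its top down one side. Slippery (friction about 0.35): fingers that do not bear at the height of its centre slide off. It keeps its height as it turns.
- ball_knob (a joint): Turn of the ball in rad, growing clockwise seen from above, 0 to 4.5, starts at 0 to 0.4; each rad lowers the platen 8 mm. Dry friction of 0.20 N m resists either way and keeps it where it is left; the load torque, 0.008 N m per newton of the foot's force, acts anticlockwise. So turning on at 15 N takes 0.12 + 0.20, and turning slightly back takes 0.12 - 0.20 N m.
- platen: Dark steel disc, 60 mm across, lowered by the ball; origin at its underside, 66 mm above the desk at ball 0. Below it a sprung foot, 50 mm across, hangs on a shank whose length varies and is not measured: it meets the pad's top (28 mm above the desk) when the platen is 6 to 16 mm down. The spring then gives 3 N per mm, or 24 N per rad of the ball.
- tape: Roll of cream tape lying flat, about 104 mm across, 25 mm high, a bystander; origin at the centre of its underside.
- earbuds: White earbud case lying flat, 47 x 64 x 23 mm, a bystander; origin at the centre of its underside.
- usb: Red memory stick, 18 x 60 x 9 mm, a bystander; origin at its underside.
Mind the look-alikes: they are no part of the job. Of the things shaped like the tray, the white one is meant.

How it is judged:
By the outcome, as a careful person would: the job done as asked, in the order asked, and still so for the second after the job is handed in, with the robot touching nothing.
It also fails if it takes over 72 s, if anything falls off the work surface, if the arm or the gripper's body presses on something with over 40 N, if the wrist force passes 120 N, or if a joint passes its speed limit or range.

## Working session

There is one attempt and no reset: what is moved stays moved. The work goes in short steps, Python scripts to look and compute and a tool call to move; the robot and the scene stay as the last step left them, time stands still between calls to the robot, and variables do not carry over. Pictures are saved under pics/ and viewed, at most 10 in all, crops included, and the job is handed in when it is done.

Besides the shell and the picture viewer there is one more tool, called after "Request:" by a JSON object that holds its "fn" and its "kwargs". play_rows: Moves the arm, as the interface text tells. Its arguments: {"type":"object","properties":{"translation":{"type":"array"},"rotation":{"type":"array"},"gripper":{"type":"array"},"force":{"type":"number"}},"required":["translation","rotation","gripper"]}

```bash
mkdir -p pics; cat > h.py <<'E'
import numpy as np,cv2
from rig import ctrl,vision
from scipy.spatial.transform import Rotation as R
def cap(n,save=None):
    d=vision.capture(n)
    if save: cv2.imwrite('pics/'+save,d['pixels'][:,:,::-1])
    return d
def K(d):
    f=d['pixels'].shape[0]/2/np.tan(np.radians(d['vfov'])/2); return f
def ray(d,u,v,z):
    f=K(d); Rm=cv2.Rodrigues(np.array(d['rvec'],float))[0]; t=np.array(d['tvec'],float).ravel()
    o=-Rm.T@t; r=Rm.T@np.array([(u-d['cx'])/f,(v-d['cy'])/f,1]); return o+r*(z-o[2])/r[2]
def proj(d,p):
    f=K(d); Rm=cv2.Rodrigues(np.array(d['rvec'],float))[0]; c=Rm@np.array(p,float)+np.array(d['tvec'],float).ravel()
    return [float(f*c[0]/c[2]+d['cx']),float(f*c[1]/c[2]+d['cy'])]
E
python3 - <<'E'
from h import *
import pickle
D={n:cap(n) for n in('scene','top')}
pickle.dump(D,open('d.pkl','wb'))
for n in D: cv2.imwrite(f'pics/{n}0.png',D[n]['pixels'][:,:,::-1]); print(n,D[n]['vfov'],D[n]['cx'],D[n]['cy'],D[n]['rvec'],D[n]['tvec'])
print(ctrl.sense())
E
```

```text
scene 45.9501179182949 283.4872985659659 206.69777008148162 [ 1.78932884 -1.13955093  0.68721109] [-210.20338886  320.31190823 1072.07444459]
top 43.70851036685445 276.9835648296485 207.89995924262877 [ 2.17471774 -2.15878885  0.12432753] [   1.77186081  548.56580721 1521.73215882]
{'time_s': 0.1, 'joints': array([-1.37037538e+00,  3.13393319e-01,  1.49832369e+00,  1.42373837e-05,
        1.33099269e+00, -2.23432082e-01]), 'dq': array([-0.00238578, -0.00093952, -0.00103039,  0.00020386, -0.00063241,
       -0.00034516]), 'tau': array([ 3.30047937e-03, -4.12899971e+01, -2.60139906e+01, -1.44711880e-04,
        3.04896421e-03, -5.06263439e-05]), 'eef_pos': array([ 215.85303132, -478.33959539,  230.80675899]), 'ee_rot': array([-5.58405108e-04,  9.77627703e-01,  2.10342013e-01,  1.33395515e-05]), 'force': array([-0.47326543, -0.12469205, -0.38277472]), 'wrist_torque': array([0.0484034 , 0.03093323, 0.01740965]), 'grip_force': 0.0, 'grip_width': 1.0017852228859832}
```

View pics/scene0.png

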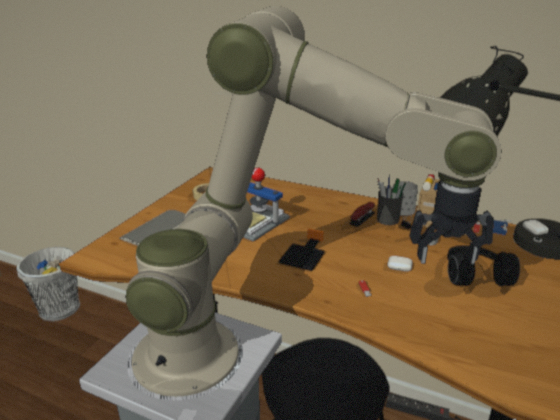

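View pics/top0.png

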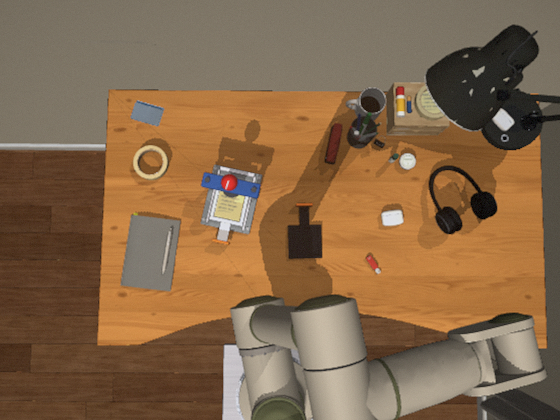

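Top view: the red ball is at (229,184), the blue crossbar at (230,187), the white tray with the yellow pad at (231,208) and its orange tab at (222,241). Look-alikes: the black tray at (305,240) with its tab at (303,206), the red stick at (372,263) and the red pen at (333,143). I choose the white tray in the press and check it in a crop.

```bash
python3 - <<'E'
from h import *
import pickle
D=pickle.load(open('d.pkl','rb'))
d=D['top'];p=d['pixels']
a=cv2.resize(p[155:255,180:290],None,fx=7,fy=6,interpolation=cv2.INTER_CUBIC)[:,:,::-1]
a=cv2.resize(p[155:255,180:290],None,fx=6,fy=6,interpolation=cv2.INTER_CUBIC)[:,:,::-1]
cv2.imwrite('pics/crop.png',a)
def blob(m):
    n,l,s,c=cv2.connectedComponentsWithStats(m.astype(np.uint8)); i=1+np.argmax(s[1:,4]); return c[i],s[i],(l==i)
q=p.astype(int);r,g,b=q[...,0],q[...,1],q[...,2]
roi=np.zeros(r.shape,bool);roi[165:250,195:270]=1
c,s,_=blob(roi&(r>150)&(g<60)&(b<60)); print('ball',c,s,ray(d,*c,158))
m=roi&(b>90)&(r<70)
c,s,l=blob(m); print('bar',c,s,ray(d,*c,113)); 
ys,xs=np.nonzero(l); pts=np.array([ray(d,x,y,113)[:2] for x,y in zip(xs,ys)]); print(cv2.minAreaRect(pts.astype(np.float32)))
c,s,l=blob(roi&(r>170)&(g>150)&(b<150)&(r-b>50)); ys,xs=np.nonzero(l); pts=np.array([ray(d,x,y,28)[:2] for x,y in zip(xs,ys)]); print('pad',s,cv2.minAreaRect(pts.astype(np.float32)))
print('tab',ray(d,222,241,46), 'base', ray(d,0,0,0))
E
```

```text
ball [228.62307692 182.18461538] [222 176  14  14 130] [604.07855097 138.94985892 158.        ]
bar [231.50617284 185.71957672] [202 173  58  26 567] [601.26694139 134.69532733 113.        ]
((603.0858764648438, 137.54254150390625), (162.19944763183594, 42.54621887207031), 78.55715942382812)
pad [214 192  31  29 525] ((554.2388916015625, 147.99917602539062), (74.71327209472656, 75.29544830322266), 77.8993911743164)
tab [448.60306734 165.28852816  46.        ] base [1204.65654488  883.57567335    0.        ]
```

View pics/crop.png

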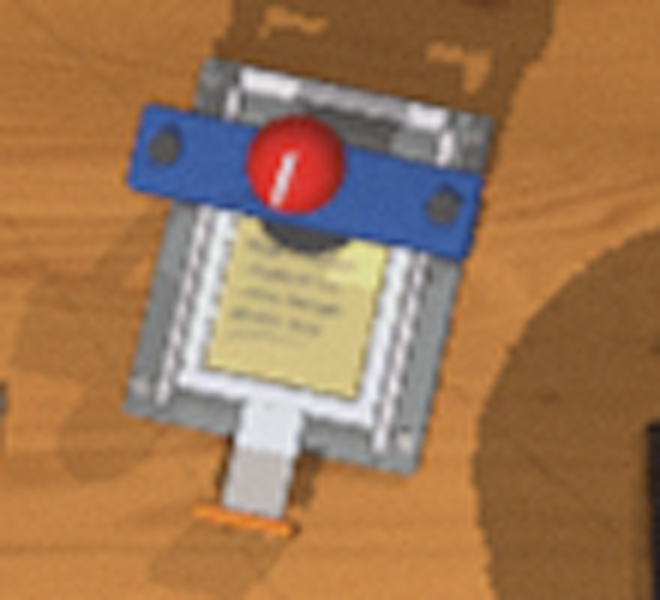

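The crop shows the white tray with the pad in the press, its tab at crop (245,520) and the ball at (293,163). The press yaw is about -11.4°, its origin about (603.5, 138.5), and the tray is about 50 mm out. Next I close the fingers and go to a point in front of the tab.

```bash
cat >> h.py <<'E'
def go(pos,yaw):
    s=ctrl.sense(); q=s['ee_rot']; A=R.from_quat([q[1],q[2],q[3],q[0]])
    c,n=np.cos(yaw),np.sin(yaw); B=R.from_matrix(np.array([[c,n,0],[n,-c,0],[0,0,-1]]))
    print('t',s['time_s'],'pos',s['eef_pos'].round(1),'j',s['joints'].round(2),'F',s['force'].round(1),'T',s['wrist_torque'].round(3))
    print('trans',(A.inv().apply(np.array(pos)-s['eef_pos'])/1000).round(4),'rot',(A.inv()*B).as_rotvec().round(4))
def pw(x,y=0,z=0,o=(603.5,138.5),yaw=-0.2):
    return [o[0]+x*np.cos(yaw)-y*np.sin(yaw),o[1]+x*np.sin(yaw)+y*np.cos(yaw),z]
E
python3 -c "
from h import *
go(pw(-196,0,120),np.pi-0.2)"
```

```text
t 0.1 pos [ 215.9 -478.3  230.8] j [-1.37  0.31  1.5   0.    1.33 -0.22] F [-0.5 -0.1 -0.4] T [0.048 0.031 0.017]
trans [ 0.4479 -0.5172  0.1115] rot [-1.0000e-04 -1.5000e-03 -2.5177e+00]
```

Request:
{"fn": "play_rows", "kwargs": {"translation": [[0.448,-0.517,0.05],[0.448,-0.517,0.05],[0.448,-0.517,0.05],[0.448,-0.517,0.05],[0.448,-0.517,0.05],[0.448,-0.517,0.05],[0.448,-0.517,0.05],[0.448,-0.517,0.05],[0.448,-0.517,0.05],[0.448,-0.517,0.05]], "rotation": [[0,0,-2.518],[0,0,-2.518],[0,0,-2.518],[0,0,-2.518],[0,0,-2.518],[0,0,-2.518],[0,0,-2.518],[0,0,-2.518],[0,0,-2.518],[0,0,-2.518]], "gripper": [1,1,1,1,1,1,1,1,1,1], "force": 60}}

```text
time_s: 1.35
eef_pos: [394.4, 120.9, 185.6]
ee_rot: [0.0, 0.406, 0.914, 0.0]
force: [1.3, -1.8, 0.7]
grip_width: 0.002
grip_force: 0.0
```

```bash
python3 -c "
from h import *
go(pw(-196,0,120),np.pi-0.2)"
```

```text
t 1.35 pos [394.4 120.9 185.6] j [ 0.01  0.11  1.88 -0.    1.15 -0.72] F [ 1.3 -1.8  0.7] T [-0.053 -0.074 -0.005]
trans [0.0306 0.0505 0.0656] rot [ 1.000e-04  5.000e-04 -6.363e-01]
```

Request:
{"fn": "play_rows", "kwargs": {"translation": [[0.03,0.05,0.06],[0.03,0.05,0.06],[0.03,0.05,0.06],[0.03,0.05,0.06],[0.03,0.05,0.06]], "rotation": [[0,0,-0.63],[0,0,-0.63],[0,0,-0.63],[0,0,-0.63],[0,0,-0.63]], "gripper": [1,1,1,1,1]}}

```text
time_s: 1.98
eef_pos: [411.5, 174.4, 125.5]
ee_rot: [-0.0, 0.107, 0.994, -0.0]
force: [0.2, -1.2, 0.2]
grip_width: -0.003
grip_force: 0.0
```

```bash
python3 -c "
from h import *
go(pw(-196,0,22),np.pi-0.2)
d=cap('wrist','w1.png');print(d['mount'],d['vfov'])"
```

```text
t 1.975 pos [411.5 174.4 125.5] j [ 0.14  0.27  1.86 -0.    1.01 -1.22] F [ 0.2 -1.2  0.2] T [0.016 0.053 0.04 ]
trans [0.0007 0.003  0.1035] rot [-0.0002 -0.0005 -0.0134]
[[ 4.22714312e-04 -9.56070202e-01 -2.93137493e-01  7.49915854e+01]
 [ 9.99999148e-01  4.20922197e-05  1.30474894e-03  5.11686412e-02]
 [-1.23509278e-03 -2.93137795e-01  9.56069405e-01 -1.42758492e+02]
 [ 0.00000000e+00  0.00000000e+00  0.00000000e+00  1.00000000e+00]] 63.86269135159611
```

View pics/w1.png

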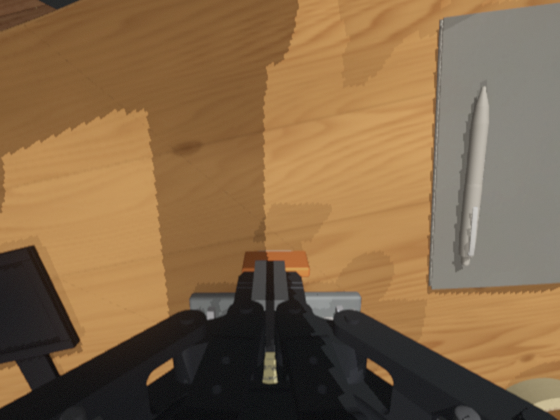

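The wrist view shows the orange tab at columns 244-308, rows 252-276, close behind the shut fingers (column 270). I compute its position exactly.

```bash
cat >> h.py <<'E'
def wray(d,s,u,v,z):
    q=s['ee_rot']; A=R.from_quat([q[1],q[2],q[3],q[0]]).as_matrix(); M=np.array(d['mount']); f=K(d)
    r=A@M[:3,:3]@np.array([(u-d['cx'])/f,(v-d['cy'])/f,1]); o=s['eef_pos']+A@M[:3,3]
    return o+r*(z-o[2])/r[2]
def toP(p,o=(603.5,138.5),yaw=-0.2):
    d=np.array(p[:2])-o; return d[0]*np.cos(yaw)+d[1]*np.sin(yaw), -d[0]*np.sin(yaw)+d[1]*np.cos(yaw)
E
python3 -c "
from h import *
s=ctrl.sense();d=cap('wrist')
for v in (252,276):
  for z in(12,46):
    print(v,z,[np.round(toP(wray(d,s,u,v,z)),1) for u in(244,308)])
print('tcp',toP(s['eef_pos']))
"
```

```text
252 12 [array([-160. ,  -24.1]), array([-159.3,   28.6])]
252 46 [array([-174.6,  -21.2]), array([-174. ,   24.5])]
276 12 [array([-138.2,  -24.9]), array([-137.4,   29. ])]
276 46 [array([-155.7,  -21.9]), array([-155. ,   24.9])]
tcp (np.float64(-195.2979752489296), np.float64(-3.021788998820064))
```

Request:
{"fn": "play_rows", "kwargs": {"translation": [[0.0,0.004,0.05],[0.0,0.004,0.1],[0.0,0.004,0.1],[-0.02,0.004,0.1],[-0.035,0.004,0.1],[-0.045,0.004,0.1],[-0.054,0.004,0.1],[-0.06,0.004,0.1],[-0.062,0.004,0.1]], "rotation": [[0,0,-0.013],[0,0,-0.013],[0,0,-0.013],[0,0,-0.013],[0,0,-0.013],[0,0,-0.013],[0,0,-0.013],[0,0,-0.013],[0,0,-0.013]], "gripper": [1,1,1,1,1,1,1,1,1]}}

```text
time_s: 3.2
eef_pos: [473.2, 165.1, 25.7]
ee_rot: [-0.0, 0.1, 0.995, -0.0]
force: [-1.3, 1.1, 1.0]
grip_width: 0.001
grip_force: 0.7
```

```bash
python3 -c "
from h import *
go(pw(-124,0,25),np.pi-0.2)"
```

```text
t 3.2 pos [473.2 165.1  25.7] j [ 0.1   0.53  1.79  0.    0.82 -1.27] F [-1.3  1.1  1. ] T [0.046 0.172 0.032]
trans [-0.009  -0.0002  0.0007] rot [-0.     -0.0002  0.0001]
```

Pushing in small steps until the force shows the end stop.

Request:
{"fn": "play_rows", "kwargs": {"translation": [[-0.002,0,0],[-0.004,0,0],[-0.006,0,0],[-0.007,0,0],[-0.007,0,0]], "rotation": [[0,0,0],[0,0,0],[0,0,0],[0,0,0],[0,0,0]], "gripper": [1,1,1,1,1]}}

```text
time_s: 3.82
eef_pos: [480.1, 163.8, 25.8]
ee_rot: [0.0, 0.1, 0.995, 0.0]
force: [-0.3, -0.1, 0.6]
grip_width: 0.002
grip_force: 0.0
```

Request:
{"fn": "play_rows", "kwargs": {"translation": [[-0.001,0,0],[-0.002,0,0],[-0.002,0,0]], "rotation": [[0,0,0],[0,0,0],[0,0,0]], "gripper": [1,1,1]}}

```text
time_s: 4.2
eef_pos: [482.0, 163.4, 25.7]
ee_rot: [0.0, 0.1, 0.995, 0.0]
force: [-0.2, 0.1, -0.2]
grip_width: -0.001
grip_force: 0.1
```

Request:
{"fn": "play_rows", "kwargs": {"translation": [[-0.001,0,0],[-0.002,0,0],[-0.003,0,0],[-0.003,0,0]], "rotation": [[0,0,0],[0,0,0],[0,0,0],[0,0,0]], "gripper": [1,1,1,1]}}

```text
time_s: 4.7
eef_pos: [484.7, 162.9, 25.7]
ee_rot: [-0.0, 0.1, 0.995, 0.0]
force: [-3.1, 0.6, 1.9]
grip_width: 0.0
grip_force: 1.3
```

Request:
{"fn": "play_rows", "kwargs": {"translation": [[-0.001,0,0],[-0.002,0,0],[-0.003,0,0],[-0.003,0,0]], "rotation": [[0,0,0],[0,0,0],[0,0,0],[0,0,0]], "gripper": [1,1,1,1]}}

```text
time_s: 5.2
eef_pos: [484.7, 162.9, 25.6]
ee_rot: [-0.004, 0.1, 0.995, -0.0]
force: [-17.2, 3.6, 14.1]
grip_width: 0.001
grip_force: 8.9
```

```bash
python3 -c "
from h import *
s=ctrl.sense();print(s['force'],s['eef_pos'],toP(s['eef_pos']))
d=cap('top');cv2.imwrite('pics/t2.png',cv2.resize(d['pixels'][160:250,185:275],None,fx=6,fy=6,interpolation=cv2.INTER_CUBIC)[:,:,::-1])"
```

```text
[-17.15687097   3.61509965  14.13911184] [484.74965011 162.88960231  25.61300558] (np.float64(-121.22871500606875), np.float64(0.31138152395492114))
```

View pics/t2.png

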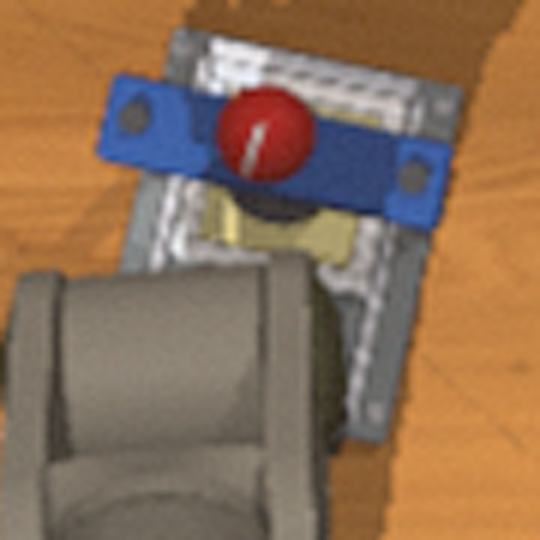

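The tray is against the end stop (17 N reaction, no further travel), and the picture shows the pad under the crossbar. Now I back off, rise, and open above the ball.

Request:
{"fn": "play_rows", "kwargs": {"translation": [[0.03,0,0],[0.03,0,-0.05],[0.03,0,-0.11],[0.03,0,-0.17],[0.03,0,-0.2],[-0.03,0,-0.2],[-0.07,0,-0.2],[-0.07,0,-0.2]], "rotation": [[0,0,0],[0,0,0],[0,0,0],[0,0,0],[0,0,0],[0,0,0],[0,0,0],[0,0,0]], "gripper": [1,1,1,1,-1,-1,-1,-1]}}

```text
time_s: 6.25
eef_pos: [558.2, 147.3, 224.8]
ee_rot: [0.0, 0.1, 0.995, -0.0]
force: [-1.1, 0.2, -0.5]
grip_width: 0.843
grip_force: 0.0
```

```bash
python3 -c "
from h import *
s=ctrl.sense();d=cap('wrist','w3.png');print(s['eef_pos'],toP(s['eef_pos']))
q=d['pixels'].astype(int);m=(q[...,0]>110)&(q[...,1]<55)&(q[...,2]<55)
n,l,st,c=cv2.connectedComponentsWithStats(m.astype(np.uint8))
for i in range(1,n):
  if st[i,4]>100: print(st[i],c[i],wray(d,s,*c[i],158),toP(wray(d,s,*c[i],158)))
go(pw(0,0,215),np.pi-0.2)
"
```

```text
[558.18147496 147.33917023 224.80966119] (np.float64(-46.17124378323391), np.float64(-0.3404257198600966))
[ 238  272   64   58 2443] [270.248465   301.04543594] [610.22264742 137.62092879 158.        ] (np.float64(6.763286538802309), np.float64(0.47403555129049646))
t 6.3 pos [556.9 147.9 225. ] j [ 0.06  0.43  1.35 -0.    1.36 -1.31] F [-0.6 -0.2 -0.6] T [ 0.029 -0.007  0.001]
trans [-0.0475  0.0001  0.01  ] rot [-0.0002 -0.0004 -0.0006]
```

View pics/w3.png

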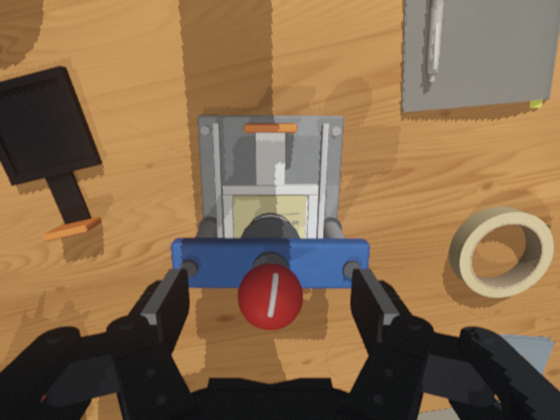

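The wrist view shows the tray home in the press (tab at (270,128)) and the ball at about (270,296), with its line near the top. Everything is aligned. Going over the ball, then down so the pads straddle its centre.

Request:
{"fn": "play_rows", "kwargs": {"translation": [[-0.03,0,0],[-0.0485,0,0],[-0.0485,0,0],[-0.0485,0,0.04],[-0.0485,0,0.07],[-0.0485,0,0.09],[-0.0485,0,0.09]], "rotation": [[0,0,0],[0,0,0],[0,0,0],[0,0,0],[0,0,0],[0,0,0],[0,0,0]], "gripper": [-1,-1,-1,-1,-1,-1,-1]}}

```text
time_s: 7.18
eef_pos: [602.4, 139.1, 135.0]
ee_rot: [-0.001, 0.099, 0.995, -0.0]
force: [-0.3, 0.2, 0.6]
grip_width: 0.998
grip_force: 0.0
```

Request:
{"fn": "play_rows", "kwargs": {"translation": [[0,0,0],[0,0,0],[0,0,0],[0,0,0],[0,0,0],[0,0,0]], "rotation": [[0,0,0],[0,0,0],[0,0,0],[0,0,0],[0,0,0],[0,0,0]], "gripper": [0.1,0.1,0.1,0.1,0.1,0.1], "force": 50}}

```text
time_s: 7.92
eef_pos: [604.1, 138.2, 137.2]
ee_rot: [0.001, 0.1, 0.995, -0.0]
force: [-3.9, -1.7, 6.2]
grip_width: 0.511
grip_force: 50.1
```

```bash
python3 -c "
from h import *
go(pw(1,0.4,135),np.pi-0.2)
s=ctrl.sense();print(s['grip_width'],s['grip_force'])
d=cap('wrist','w4.png')"
```

```text
t 7.925 pos [604.1 138.2 137.2] j [ 0.04  0.6   1.32 -0.    1.22 -1.33] F [-3.9 -1.7  6.2] T [-0.552  0.624  0.001]
trans [-0.0004  0.0005  0.0022] rot [-0.0008  0.0014  0.0003]
0.5111802371375956 50.11702537536621
```

View pics/w4.png

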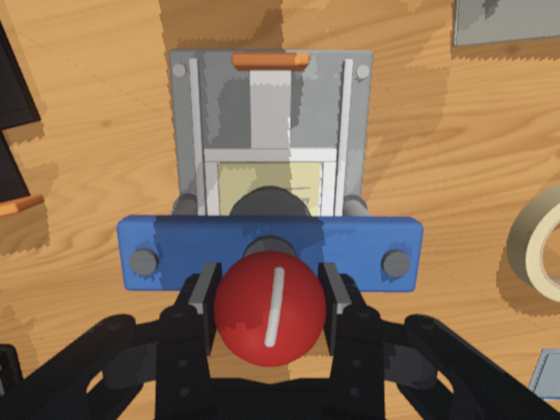

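The ball sits between the pads, but the opening (43.5 mm) and the upward force suggest they bear a little high. I reopen, lower by 5 mm and close again.

Request:
{"fn": "play_rows", "kwargs": {"translation": [[0,0,0],[0,0,0],[0,0,0.005],[0,0,0.005]], "rotation": [[0,0,0],[0,0,0],[0,0,0],[0,0,0]], "gripper": [-0.4,-0.4,-0.4,-0.4]}}

```text
time_s: 8.48
eef_pos: [603.6, 138.7, 130.1]
ee_rot: [-0.001, 0.1, 0.995, -0.0]
force: [0.2, 0.1, 0.1]
grip_width: 0.7
grip_force: 0.0
```

Request:
{"fn": "play_rows", "kwargs": {"translation": [[0,0,0],[0,0,0],[0,0,0],[0,0,0]], "rotation": [[0,0,0],[0,0,0],[0,0,0],[0,0,0]], "gripper": [0.1,0.1,0.1,0.1], "force": 50}}

```text
time_s: 8.98
eef_pos: [603.8, 138.3, 131.0]
ee_rot: [-0.0, 0.1, 0.995, -0.0]
force: [-4.1, -3.9, 3.1]
grip_width: 0.515
grip_force: 50.7
```

```bash
python3 -c "
from h import *
go(pw(1,0.4,130),np.pi-0.2)
s=ctrl.sense();print(s['grip_width'],s['grip_force'])"
```

```text
t 8.975 pos [603.8 138.3 131. ] j [ 0.04  0.61  1.32 -0.    1.21 -1.33] F [-4.1 -3.9  3.1] T [-0.724  0.566  0.02 ]
trans [-0.0007  0.0005  0.001 ] rot [-0.0007 -0.0001  0.0002]
0.5151898203972014 50.738627314567566
```

Request:
{"fn": "play_rows", "kwargs": {"translation": [[0,0,0],[0,0,0],[0,0,0]], "rotation": [[0,0,0.1],[0,0,0.2],[0,0,0.3]], "gripper": [0.1,0.1,0.1]}}

```text
time_s: 9.35
eef_pos: [604.0, 138.9, 131.0]
ee_rot: [0.0, 0.249, 0.969, 0.0]
force: [-1.2, -0.6, 2.0]
grip_width: 0.518
grip_force: 50.8
```

```bash
cat > st.py <<'E'
from h import *
s=ctrl.sense();q=s['ee_rot'];A=R.from_quat([q[1],q[2],q[3],q[0]]).as_matrix()
print('t',s['time_s'],'turn',round(float((np.pi-0.2-np.arctan2(A[1,0],A[0,0]))%(2*np.pi)),3),'pos',s['eef_pos'].round(1),'F',s['force'].round(1),'T',s['wrist_torque'].round(3),'w',round(float(s['grip_width']),3),s['grip_force'].round(1) if hasattr(s['grip_force'],'round') else s['grip_force'])
d=cap('wrist'); p=d['pixels'].astype(int)
m=np.zeros(p.shape[:2],np.uint8); cv2.circle(m,(271,308),50,1,-1)
w=(p.min(2)>110)&(m>0); ys,xs=np.nonzero(w); g=np.c_[xs,ys].astype(np.float32)
if len(g)>20:
    e=cv2.fitLine(g,cv2.DIST_L2,0,.01,.01).ravel(); print('line deg',np.degrees(np.arctan2(e[1],e[0])).round(1),'ctr',e[2:].round(0),len(g))
E
python3 st.py
```

```text
t 9.35 turn 0.303 pos [604.  138.9 131. ] F [-1.2 -0.6  2. ] T [-0.269  0.263  0.225] w 0.518 50.77195465564728
line deg -82.5 ctr [275. 318.] 862
```

Request:
{"fn": "play_rows", "kwargs": {"translation": [[0,0,0],[0,0,0],[0,0,0]], "rotation": [[0,0,0.1],[0,0,0.2],[0,0,0.3]], "gripper": [0.1,0.1,0.1]}}

```text
time_s: 9.78
eef_pos: [604.4, 139.4, 131.0]
ee_rot: [0.001, 0.39, 0.921, 0.001]
force: [1.5, 2.1, 1.3]
grip_width: 0.517
grip_force: 50.8
```

```bash
python3 st.py
```

```text
t 9.775 turn 0.601 pos [604.4 139.4 131. ] F [1.5 2.1 1.3] T [ 0.209 -0.162  0.208] w 0.517 50.776196122169495
line deg -82.6 ctr [275. 318.] 870
```

Request:
{"fn": "play_rows", "kwargs": {"translation": [[0,0,0],[0,0,0],[0,0,0]], "rotation": [[0,0,0.1],[0,0,0.15],[0,0,0.2]], "gripper": [0.1,0.1,0.1]}}

```text
time_s: 10.2
eef_pos: [604.7, 139.6, 131.0]
ee_rot: [0.001, 0.479, 0.878, 0.001]
force: [4.1, 3.8, 0.4]
grip_width: 0.517
grip_force: 50.8
```

```bash
python3 st.py
```

```text
t 10.2 turn 0.798 pos [604.7 139.6 131. ] F [4.1 3.8 0.4] T [ 0.382 -0.465  0.183] w 0.517 50.80302536487579
line deg -82.6 ctr [276. 318.] 872
```

Request:
{"fn": "play_rows", "kwargs": {"translation": [[0,0,0],[0,0,0],[0,0,0]], "rotation": [[0,0,0.1],[0,0,0.15],[0,0,0.2]], "gripper": [0.1,0.1,0.1]}}

```text
time_s: 10.62
eef_pos: [605.1, 139.8, 131.0]
ee_rot: [0.001, 0.564, 0.826, 0.002]
force: [8.7, 5.6, -1.3]
grip_width: 0.518
grip_force: 50.9
```

```bash
python3 st.py;python3 st.py | head -1;python3 st.py|head -1
```

```text
t 10.625 turn 0.998 pos [605.1 139.8 131. ] F [ 8.7  5.6 -1.3] T [ 0.626 -0.814  0.189] w 0.518 50.85273742675781
line deg -82.8 ctr [276. 318.] 870
t 10.675 turn 1.0 pos [605.1 139.8 131. ] F [7.3 5.4 0.1] T [ 0.617 -0.734  0.019] w 0.516 50.85795521736145
t 10.725 turn 0.998 pos [605.1 139.8 131. ] F [ 6.9  5.7 -0.6] T [ 0.652 -0.743 -0.19 ] w 0.518 50.854175090789795
```

Request:
{"fn": "play_rows", "kwargs": {"translation": [[0,0,0],[0,0,0],[0,0,0]], "rotation": [[0,0,0.1],[0,0,0.15],[0,0,0.2]], "gripper": [0.1,0.1,0.1]}}

```text
time_s: 11.15
eef_pos: [605.5, 139.9, 131.0]
ee_rot: [0.001, 0.643, 0.765, 0.003]
force: [10.8, 5.6, -2.2]
grip_width: 0.517
grip_force: 51.0
```

```bash
python3 st.py;python3 st.py | head -1;python3 st.py|head -1
```

```text
t 11.15 turn 1.198 pos [605.5 139.9 131. ] F [10.8  5.6 -2.2] T [ 0.804 -1.207  0.211] w 0.517 51.03235423564911
line deg -82.8 ctr [276. 317.] 870
t 11.2 turn 1.2 pos [605.5 140.  131. ] F [10.   6.1 -1.7] T [ 0.772 -1.059 -0.013] w 0.517 51.033985018730164
t 11.25 turn 1.198 pos [605.5 139.9 131. ] F [ 9.6  6.3 -0.7] T [ 0.789 -1.171 -0.108] w 0.514 51.028942465782166
```

Request:
{"fn": "play_rows", "kwargs": {"translation": [[0,0.001,0],[0,0.0015,0],[0,0.0015,0]], "rotation": [[0,0,0.05],[0,0,0.1],[0,0,0.15]], "gripper": [0.1,0.1,0.1]}}

```text
time_s: 11.68
eef_pos: [605.8, 139.9, 131.0]
ee_rot: [-0.0, 0.699, 0.715, 0.001]
force: [1.9, 3.6, 1.1]
grip_width: 0.516
grip_force: 51.3
```

```bash
python3 st.py
```

```text
t 11.675 turn 1.348 pos [605.8 139.9 131. ] F [1.9 3.6 1.1] T [ 0.585 -0.166  0.199] w 0.516 51.27807855606079
line deg -82.6 ctr [275. 317.] 863
```

Request:
{"fn": "play_rows", "kwargs": {"translation": [[0,0,0],[0,0,0],[0,0,0]], "rotation": [[0,0,0.05],[0,0,0.1],[0,0,0.15]], "gripper": [0.1,0.1,0.1]}}

```text
time_s: 12.1
eef_pos: [606.1, 139.9, 131.0]
ee_rot: [0.0, 0.751, 0.661, 0.002]
force: [4.8, 6.0, 1.2]
grip_width: 0.516
grip_force: 51.2
```

```bash
python3 st.py
```

```text
t 12.1 turn 1.498 pos [606.1 139.9 131. ] F [4.8 6.  1.2] T [ 0.857 -0.47   0.287] w 0.516 51.177772879600525
line deg -82.6 ctr [275. 317.] 866
```

Request:
{"fn": "play_rows", "kwargs": {"translation": [[0,0,0],[0,0,0]], "rotation": [[0,0,0.05],[0,0,0.1]], "gripper": [0.1,0.1]}}

```text
time_s: 12.4
eef_pos: [606.3, 139.9, 131.0]
ee_rot: [0.0, 0.783, 0.622, 0.002]
force: [6.7, 5.3, 0.2]
grip_width: 0.518
grip_force: 51.1
```

```bash
python3 st.py
```

```text
t 12.4 turn 1.598 pos [606.3 139.9 131. ] F [6.7 5.3 0.2] T [ 0.766 -0.653  0.256] w 0.518 51.14517331123352
line deg -82.6 ctr [275. 317.] 864
```

Request:
{"fn": "play_rows", "kwargs": {"translation": [[0,0,0],[0,0,0]], "rotation": [[0,0,0.05],[0,0,0.1]], "gripper": [0.1,0.1]}}

```text
time_s: 12.7
eef_pos: [606.6, 139.8, 131.0]
ee_rot: [0.0, 0.813, 0.583, 0.002]
force: [7.3, 4.7, -1.2]
grip_width: 0.514
grip_force: 51.1
```

```bash
python3 st.py
```

```text
t 12.7 turn 1.698 pos [606.6 139.8 131. ] F [ 7.3  4.7 -1.2] T [ 0.74  -0.841  0.299] w 0.514 51.114508509635925
line deg -82.6 ctr [275. 317.] 868
```

Request:
{"fn": "play_rows", "kwargs": {"translation": [[0,0,0],[0,0,0]], "rotation": [[0,0,-0.05],[0,0,-0.1]], "gripper": [0.1,0.1]}}

```text
time_s: 13.0
eef_pos: [606.3, 139.9, 131.0]
ee_rot: [0.0, 0.782, 0.623, 0.002]
force: [5.5, 5.2, 0.2]
grip_width: 0.518
grip_force: 51.1
```

```bash
python3 st.py
```

```text
t 13.0 turn 1.595 pos [606.3 139.9 131. ] F [5.5 5.2 0.2] T [ 0.81  -0.58  -0.137] w 0.518 51.118871569633484
line deg -82.5 ctr [275. 317.] 864
```

Request:
{"fn": "play_rows", "kwargs": {"translation": [[0,0,0],[0,0,0]], "rotation": [[0,0,-0.05],[0,0,-0.1]], "gripper": [0.1,0.1]}}

```text
time_s: 13.3
eef_pos: [606.1, 140.0, 131.0]
ee_rot: [0.0, 0.75, 0.662, 0.002]
force: [4.3, 5.2, 1.3]
grip_width: 0.512
grip_force: 51.1
```

```bash
python3 st.py
```

```text
t 13.3 turn 1.495 pos [606.1 140.  131. ] F [4.3 5.2 1.3] T [ 0.768 -0.388 -0.221] w 0.512 51.148520708084106
line deg -82.5 ctr [276. 317.] 867
```

Request:
{"fn": "play_rows", "kwargs": {"translation": [[0,0,0],[0,0,0]], "rotation": [[0,0,0.05],[0,0,0.1]], "gripper": [0.1,0.1]}}

```text
time_s: 13.6
eef_pos: [606.3, 139.9, 131.0]
ee_rot: [0.0, 0.783, 0.622, 0.002]
force: [6.6, 5.2, 0.4]
grip_width: 0.515
grip_force: 51.1
```

```bash
python3 st.py
```

```text
t 13.6 turn 1.598 pos [606.3 139.9 131. ] F [6.6 5.2 0.4] T [ 0.775 -0.627  0.32 ] w 0.515 51.141875982284546
line deg -82.7 ctr [275. 317.] 864
```

Request:
{"fn": "play_rows", "kwargs": {"translation": [[0,0,0],[0,0,0]], "rotation": [[0,0,0.05],[0,0,0.1]], "gripper": [0.1,0.1]}}

```text
time_s: 13.9
eef_pos: [606.5, 139.8, 131.0]
ee_rot: [0.0, 0.813, 0.583, 0.002]
force: [8.1, 5.2, 0.0]
grip_width: 0.514
grip_force: 51.1
```

```bash
python3 st.py
```

```text
t 13.9 turn 1.698 pos [606.5 139.8 131. ] F [8.1 5.2 0. ] T [ 0.805 -0.811  0.301] w 0.514 51.1145281791687
line deg -82.6 ctr [275. 317.] 866
```

Request:
{"fn": "play_rows", "kwargs": {"translation": [[0,0,0],[0,0,0]], "rotation": [[0,0,0.05],[0,0,0.1]], "gripper": [0.1,0.1]}}

```text
time_s: 14.2
eef_pos: [606.7, 139.8, 131.0]
ee_rot: [0.0, 0.841, 0.541, 0.002]
force: [8.4, 5.1, -1.3]
grip_width: 0.519
grip_force: 51.1
```

```bash
python3 st.py
```

```text
t 14.2 turn 1.798 pos [606.7 139.8 131. ] F [ 8.4  5.1 -1.3] T [ 0.719 -1.006  0.342] w 0.519 51.083423495292664
line deg -82.6 ctr [275. 317.] 866
```

Request:
{"fn": "play_rows", "kwargs": {"translation": [[0,0,0],[0,0,0]], "rotation": [[0,0,0.04],[0,0,0.08]], "gripper": [0.1,0.1]}}

```text
time_s: 14.5
eef_pos: [606.9, 139.7, 131.0]
ee_rot: [0.0, 0.862, 0.507, 0.002]
force: [9.8, 4.1, -2.0]
grip_width: 0.513
grip_force: 51.1
```

```bash
python3 st.py
```

```text
t 14.5 turn 1.878 pos [606.9 139.7 131. ] F [ 9.8  4.1 -2. ] T [ 0.664 -1.152  0.31 ] w 0.513 51.05739891529083
line deg -82.7 ctr [275. 317.] 863
```

Request:
{"fn": "play_rows", "kwargs": {"translation": [[0,0,0],[0,0,0]], "rotation": [[0,0,-0.04],[0,0,-0.08]], "gripper": [0.1,0.1]}}

```text
time_s: 14.8
eef_pos: [606.7, 139.8, 131.0]
ee_rot: [0.0, 0.84, 0.542, 0.002]
force: [8.1, 5.2, -1.4]
grip_width: 0.517
grip_force: 51.1
```

```bash
python3 st.py
```

```text
t 14.8 turn 1.796 pos [606.7 139.8 131. ] F [ 8.1  5.2 -1.4] T [ 0.796 -0.945 -0.058] w 0.517 51.05810344219208
line deg -82.5 ctr [275. 317.] 866
```

Request:
{"fn": "play_rows", "kwargs": {"translation": [[0,0,0],[0,0,0]], "rotation": [[0,0,-0.05],[0,0,-0.1]], "gripper": [0.1,0.1]}}

```text
time_s: 15.1
eef_pos: [606.5, 139.8, 131.0]
ee_rot: [0.0, 0.812, 0.584, 0.002]
force: [6.8, 5.0, 0.1]
grip_width: 0.515
grip_force: 51.1
```

```bash
python3 st.py
```

```text
t 15.1 turn 1.695 pos [606.5 139.8 131. ] F [6.8 5.  0.1] T [ 0.771 -0.796 -0.143] w 0.515 51.0761296749115
line deg -82.5 ctr [275. 317.] 865
```

Request:
{"fn": "play_rows", "kwargs": {"translation": [[0,0,0],[0,0,0]], "rotation": [[0,0,0.05],[0,0,0.1]], "gripper": [0.1,0.1]}}

```text
time_s: 15.4
eef_pos: [606.7, 139.8, 131.0]
ee_rot: [0.0, 0.841, 0.541, 0.002]
force: [8.9, 4.2, -0.4]
grip_width: 0.513
grip_force: 51.1
```

```bash
python3 st.py
```

```text
t 15.4 turn 1.798 pos [606.7 139.8 131. ] F [ 8.9  4.2 -0.4] T [ 0.759 -1.017  0.29 ] w 0.513 51.07721507549286
line deg -82.6 ctr [275. 317.] 867
```

Request:
{"fn": "play_rows", "kwargs": {"translation": [[0,0,0],[0,0,0]], "rotation": [[0,0,0.04],[0,0,0.08]], "gripper": [0.1,0.1]}}

```text
time_s: 15.7
eef_pos: [606.9, 139.7, 131.0]
ee_rot: [0.0, 0.862, 0.507, 0.002]
force: [9.3, 4.9, -1.7]
grip_width: 0.514
grip_force: 51.1
```

```bash
python3 st.py
```

```text
t 15.7 turn 1.878 pos [606.9 139.7 131. ] F [ 9.3  4.9 -1.7] T [ 0.72  -1.129  0.323] w 0.514 51.05727732181549
line deg -82.7 ctr [275. 317.] 863
```

The torque fit over both directions gives contact at a turn of about 1.24 and about 15 N at 1.87, where it now stands. Releasing and rising.

Request:
{"fn": "play_rows", "kwargs": {"translation": [[0,0,0],[0,0,0],[0,0,0],[0,0,0],[0,0,0],[0,0,-0.03],[0,0,-0.06],[0,0,-0.1],[0,0,-0.1]], "rotation": [[0,0,0],[0,0,0],[0,0,0],[0,0,0],[0,0,0],[0,0,0],[0,0,0],[0,0,0],[0,0,0]], "gripper": [-0.3,-0.6,-0.9,-0.9,-0.9,-0.9,-0.9,-0.9,-0.9]}}

```text
time_s: 16.88
eef_pos: [606.4, 139.0, 234.0]
ee_rot: [0.001, 0.862, 0.506, 0.003]
force: [-0.1, 0.5, 0.9]
grip_width: 0.949
grip_force: 0.0
```

```bash
python3 -c "
from h import *
s=ctrl.sense();print(s['eef_pos'],s['force'])
d=cap('wrist','w5.png')"
```

```text
[606.4295731  139.04213541 234.03545979] [-0.14660361  0.47503015  0.94344093]
```

View pics/w5.png

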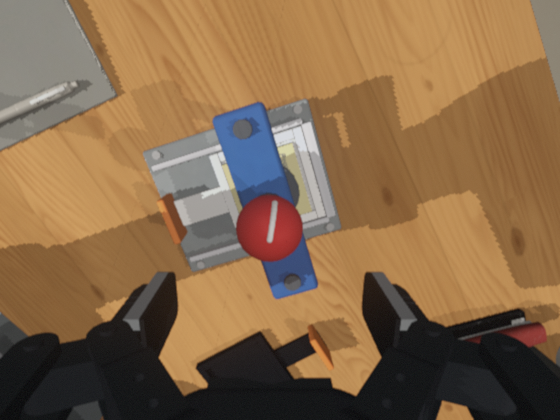

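The gripper is clear. The ball's line, (275,205) to (270,240), kept the same angle in the gripper's view, so the ball held. The tray's far rim is at the end stop.

```bash
python3 -c "
from h import *
print(ctrl.finish_job())"
```

```text
the job is handed in; nothing more can be done
None
```

The tray is fully home and the pad is clamped at about 15 N (estimated from wrist torque, roughly ±1.5 N); the gripper is clear, no other object was touched, and the job was handed in at about 17 s.

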